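Pack the changeover kit for the tie machine

TASK

Pack the changeover kit into the aluminium kit tray: lower the large full reel over the upright post and then the small full reel onto it, both flange down as they lie, stand the bronze filter element upright in the round cup, and lay the tee fitting flat in the middle of the rectangular pocket, its straight run along the pocket's length. The empty reel and the elbow fitting do not belong to the kit: leave them where they are. Let go of everything at the end.

Things in the scene. Friction and masses are not known exactly. Their poses are not given: they have to be found in the camera images.
- large_reel: Large full reel: white plastic core wound with black tie strip, lying flat with its axis upright. Thin bottom flange 60 mm across and 4 mm high; above it the black winding, 56 mm across, up to the reel's total height of 32 mm (no upper flange); through-bore 28 mm. Weighs about 0.16 kg. Origin: centre of the underside, z up.
- small_reel: Small full reel of the same make: bottom flange 46 mm across and 4 mm high, black winding 42 mm across, total height 26 mm, through-bore 28 mm. About 0.07 kg. Origin: centre of the underside, z up.
- empty_reel: Empty reel, a look-alike that does not belong in the kit: same white bottom flange as the large reel (60 mm across, 4 mm high) but no black winding, only the bare white hub, 34 mm across and 32 mm high in total, bore 28 mm. Origin: centre of the underside, z up.
- filter: Compressed-air filter element standing upright: cylinder of bronze-coloured sinter 29 mm across with white end caps 30 mm across, on top a white stub 14 mm across; the cylinder is 58 mm high, 62 mm with the stub. About 0.07 kg. Origin: centre of the underside, z up along the cylinder.
- tee: Tee fitting lying flat: black tubes 22 mm across, steel collars at the three ends. The straight run, 64 mm long, lies along x with its axis at y = -10.5 mm; the branch leaves its middle and ends at y = +21.5 mm. Footprint 64 (x) by 43 (y), height 22 mm. Origin: centre of that footprint, on the underside, z up. At x = 0 it can be gripped 43 mm wide along y. About 0.06 kg.
- elbow: Elbow fitting lying flat, a look-alike of the tee that does not belong in the kit: same black tube 22 mm across with steel collars, but only two arms at a right angle. Footprint 43 by 43 mm, height 22 mm. Origin: centre of that footprint, on the underside; the corner is at x = y = -10.5 mm, one arm runs to +x and one to +y.
- tray: Kit tray, bare aluminium, fastened to the bench: 300 mm (its x) by 110 mm (its y), rim 14 mm high and 5 mm thick, floor 6 mm above the bench. Three nests sit in a row along its x, 95 mm apart, the middle one on the tray's centre, in any order. Origin: centre of the underside.
- post_nest: Nest with the upright post, fixed in the tray: white plate 92 by 92 mm, 4 mm thick, with a steel post 12 mm across at its centre; post top 70 mm above the nest's underside, tapered over its last 8 mm. A reel's 28 mm bore passes over it; reels rest on the plate at z = 4 mm. Origin: centre of the plate's underside, 6 mm above the bench; axes parallel to the tray's.
- cup_nest: Nest with the round cup, fixed in the tray: white plate 92 by 92 mm, 4 mm thick, with a round collar 46 mm inside and 56 mm outside at its centre, collar top 26 mm above the nest's underside. The cup's floor is the plate, at z = 4 mm. Origin: centre of the plate's underside, 6 mm above the bench; axes parallel to the tray's.
- pocket_nest: Nest with the rectangular pocket, fixed in the tray: white plate 92 by 92 mm, 4 mm thick; a low wall 4 mm thick rings a pocket 84 mm long (x, along the tray) and 60 mm wide (y); floor at z = 4 mm, wall top at z = 11 mm. Origin: centre of the underside, 6 mm above the bench; axes parallel to the tray's. The tee fits only with its run along x, either way round.
Mind the look-alikes: they are no part of the job. Leave any yellow look-alike of the large_reel alone.

How it is judged:
By the outcome, as a careful person would: the job done as asked, in the order asked, and still so for the second after the job is handed in, with the robot touching nothing.
It also fails if it takes over 106 s, if anything falls off the work surface, if the arm or the gripper's body presses on something with over 40 N, if the wrist force passes 120 N, or if a joint passes its speed limit or range.

ROBOT

A 6-joint arm with a two-finger parallel gripper is mounted at the origin on the work surface. World frame = base frame: x ahead of the robot, y to its left, z up, the work surface at z = 0. Lengths are in m, angles in rad, forces in N, time in s.
With the tool pointing down it reaches from about 0.375 to 0.975 m from the base axis. Payload 3.8 kg.
Tool frame: the origin (TCP) lies at the very end of the fingers, on their centre line; the grasp point (between the pads) lies 19 mm behind it; z points along the fingers, y is the direction in which the jaws open and shut (so a half turn about z gives the same grasp; the last joint's range is limited). The gripper opens to 85 mm and grips with 20 to 120 N. Pads are 22 mm wide; open, the fingers measure 114 mm over their backs; the gripper's body (76 mm by 85 mm) begins 54 mm behind the grasp point. The pads swing forward as they close: fully open they stand 13 mm farther back than shut.
Start: joints at [-0.037, 0.264, 1.604, -0, 1.274, -0.037], TCP at [0.675, -0, 0.231] pointing down, gripper open.
Joint ranges: [-2.63, 2.63], [-0.94, 2.18], [0.31, 2.57], [-1.31, 4.45], [0, 2.66], [-2.55, 2.55]. Speed limits (rad/s): [2.57, 2.57, 3.14, 3.14, 3.14, 3.14].

INTERFACE

Orientations are given as a rotation vector (axis times angle).
In Python, from workcell import bot, viewer gives the robot as it stands.
- The arm moves only by the tool jog_arm, never from a script. Its argument "motion" is a list of rows, each an object of numbers: "dx", "dy", "dz": the shift along the world's x, y, z in cm; "turn": the turn about the world's z in rad. A call has 1 to 12 rows; each row shifts and turns the commanded pose from where the row before left it; what a row does not reach is not made up. A row lasts 1/12 s, in which the tool goes at most 41.7 mm and 7.16 degrees, less where a joint would pass 70% of its speed; a pose out of reach is approached as far as the arm can. A call is refused whole if a number of a shift passes 4.17 or a number of a turn 0.125, either way. A call with a gripper value outside its range is refused whole. "fingers" is the finger opening in cm, from 0 to 8.54, set as the call begins (left out, the last holds). The fingers move at their own pace and stop on an object; "grip_force" is the grip in N (left out, the last holds). Time passes only in rows, so rows that do not move let the fingers close. It gives the time, the measured TCP pose, the force and the opening at its end, in the units of the state.
- bot.read_state(): the state, without advancing time (a new reading comes with each control period).
- viewer.read_camera(name): name is "scene" or "side" or "wrist"; returns (picture, depth): 480x640x3 uint8, red, green, blue; 480x640 float32, m along the optical axis (not along the pixel's ray), 0 where there is no reading.
- viewer.camera_info(name): a dict with "vertical_fov" (degrees; the focal length in pixels is half the picture's height over the tangent of half this angle, whatever the lens; pixels are square), "cx", "cy" (the principal point, pixels), "dist" ([k1, k2, p1, p2, k3] as OpenCV has them; the pictures are not rectified), "R" (3x3) and "t" (3): a world point X has camera coordinates R X + t. Camera axes: x right, y down, z forward; pixel columns grow to the right and rows downward; lengths in m; the calibration is good to about 2 mm. A picture is of the moment at which its call begins: read the wrist's pose just before it. camera_info takes no time and is no camera call; for the wrist camera it gives the pose at the moment of the call.
- bot.finish_job(): hands the job in, once; it reports no verdict.
The state is a dict: "time": time; "q": joint angles; "joint_vel": joint speeds; "joint_torque": joint torques, N m; "tool_pos": TCP position; "tcp_rot": TCP orientation; "wrist_force": force on the tool from outside, world axes, zero at the start; "torque": the same for the moment, N m; "width": opening from 0.0 (shut) to 1.0 (fully open).
Only numpy, scipy, OpenCV 4.12 (cv2) and the standard library are available. Lean on these libraries where they do the work, as an engineer would, in place of code of your own. Each camera call takes 0.05 s, during which the arm holds its last target. There are 200 camera calls.

## Working session

There is one attempt and no reset: what is moved stays moved. The work goes in short steps, Python scripts to look and compute and a tool call to move; the robot and the scene stay as the last step left them, time stands still between calls to the robot, and variables do not carry over. Pictures are saved under pics/ and viewed, about 12 in all and at most 16, crops included, and the job is handed in when it is done.

Besides the shell and the picture viewer there is one more tool, called by a JSON object that holds its "method" and its "body". jog_arm: Moves the arm, as the interface text tells. Its arguments: {"type":"object","properties":{"motion":{"type":"array"},"fingers":{"type":"number"},"grip_force":{"type":"number"}},"required":["motion"]}

```bash
mkdir -p pics; cat > h.py <<'E'
import numpy as np, cv2
from workcell import bot, viewer
def snap(n,f):
    i=viewer.camera_info(n); p,d=viewer.read_camera(n)
    cv2.imwrite('pics/%s.png'%f,p[:,:,::-1]); np.savez('pics/%s.npz'%f,p=p,d=d,R=i['R'],t=i['t'],K=K(i),dist=np.array(i['dist'],float))
    return p,d,i
def K(i):
    f=240/np.tan(np.radians(i['vertical_fov'])/2)
    return np.array([[f,0,i['cx']],[0,f,i['cy']],[0,0,1.]])
def load(f): return np.load('pics/%s.npz'%f)
def rays(z,uv):
    u=cv2.undistortPoints(np.array(uv,float).reshape(-1,1,2),z['K'],z['dist']).reshape(-1,2)
    return np.c_[u,np.ones(len(u))]
def onplane(z,uv,h):
    r=rays(z,uv)@z['R']; c=-z['R'].T@z['t']
    return c+r*((h-c[2])/r[:,2])[:,None]
def cloud(z):
    v,u=np.mgrid[:480,:640]; r=rays(z,np.c_[u.ravel(),v.ravel()])
    return ((r*z['d'].reshape(-1,1)-z['t'])@z['R']).reshape(480,640,3)
E
ls; python3 - <<'E'
from h import *
for n in('scene','side','wrist'):
    p,d,i=snap(n,n+'0'); print(n,i,(d>0).mean())
print(bot.read_state())
E
```

```text
h.py
pics
scene {'vertical_fov': 44.652878276148336, 'cx': 313.9455247156786, 'cy': 241.74523108433684, 'dist': array([-0.0279815,  0.       ,  0.       ,  0.       ,  0.       ]), 'R': array([[-0.61998507,  0.78460802, -0.00296124],
       [ 0.59960666,  0.4713589 , -0.64675547],
       [-0.50605373, -0.40275431, -0.76269167]]), 't': array([ 0.31647125, -0.31693159,  1.39538224])} 0.995947265625
side {'vertical_fov': 46.7294772555516, 'cx': 316.1184376422791, 'cy': 227.6586292285193, 'dist': array([0.0031443, 0.       , 0.       , 0.       , 0.       ]), 'R': array([[ 0.93638598, -0.35087857, -0.00809474],
       [-0.25811373, -0.67283086, -0.69330797],
       [ 0.23782051,  0.65129323, -0.72059596]]), 't': array([-0.50837502,  0.1652784 ,  0.98338766])} 0.9960286458333333
wrist {'vertical_fov': 70.30417389329128, 'cx': 321.5706108270092, 'cy': 241.41687579497886, 'dist': array([-0.05822339,  0.        ,  0.        ,  0.        ,  0.        ]), 'R': array([[ 9.99994887e-01,  8.60443402e-04, -3.07990064e-03],
       [ 1.76649725e-03, -9.51469484e-01,  3.07738038e-01],
       [-2.66564031e-03, -3.07741906e-01, -9.51466139e-01]]), 't': array([-0.67393261, -0.04121836,  0.38055936])} 0.9961002604166667
{'time': 0.15, 'q': array([-3.68860259e-02,  2.64601444e-01,  1.60508933e+00, -1.16309560e-06,
        1.27370212e+00, -3.69084326e-02]), 'joint_vel': array([ 0.00050019, -0.00154278, -0.00295728,  0.00074641, -0.00161577,
       -0.00064761]), 'joint_torque': array([-4.44535381e-04, -5.15905774e+01, -3.67958951e+01, -2.06692371e-04,
        8.09489022e-03,  2.50629785e-05]), 'tool_pos': array([6.74418384e-01, 2.86595542e-05, 2.30217969e-01]), 'tcp_rot': array([-2.22048362e+00, -2.22053413e+00,  1.92491240e-03]), 'wrist_force': array([ 0.36142969,  0.72830972, -0.41459974]), 'torque': array([ 0.0037349 , -0.00517387, -0.00040759]), 'width': 1.0006110882390487}
```

View pics/scene0.png

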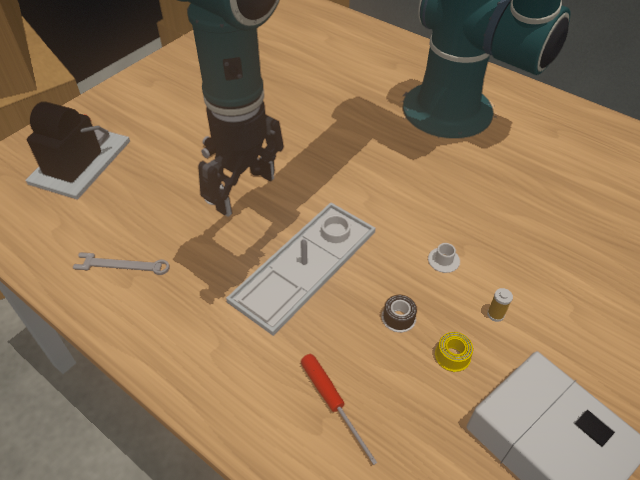

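View pics/side0.png

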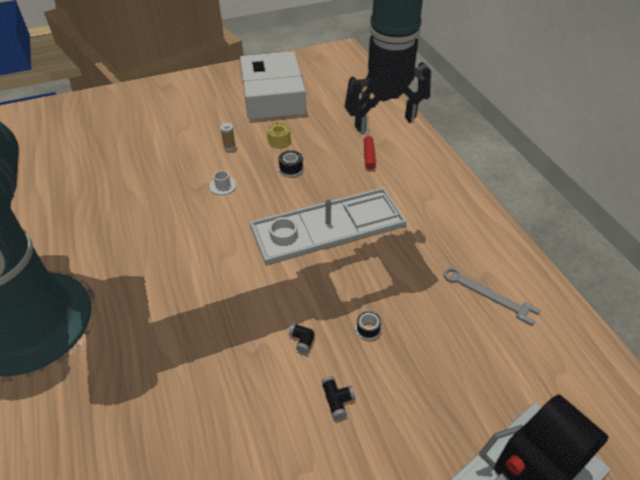

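Scene view candidates:
- Black reel at (400,312).
- Yellow look-alike at (455,350).
- Empty reel at (445,256).
- Filter at (500,303).

Side view candidates:
- Black reel A at (290,162) and black reel B at (369,325).
- Tee, with three arms, at (337,397).
- Elbow at (301,337).
- Filter at (228,137).

The tray order from the robot outward is cup, post, pocket. Next I'll measure these.

```bash
python3 - <<'E'
from h import *
for f in('side0','scene0'):
    z=load(f);C=cloud(z)
    m=((C[...,2]>0.003)&(C[...,2]<0.12)&(C[...,0]>.3)&(C[...,0]<1.1)&(abs(C[...,1])<.6)&(z['d']>0)).astype(np.uint8)
    m=cv2.morphologyEx(m,cv2.MORPH_OPEN,np.ones((2,2),np.uint8))
    n,L,st,ce=cv2.connectedComponentsWithStats(m)
    print(f)
    for k in range(1,n):
        if st[k,4]<80: continue
        P=C[L==k]; top=P[P[:,2]>P[:,2].max()-.006]
        print(ce[k].round(),st[k,4],'lo',P[:,:2].min(0).round(4),'hi',P[:,:2].max(0).round(4),'zmax',np.percentile(P[:,2],97).round(4), 'topmid',((top.min(0)+top.max(0))/2).round(4), (top.max(0)-top.min(0)).round(4))
    v=C[200:260,380:460] if f=='side0' else C[200:240,100:160]
    print('table z',np.median(v[...,2]))
    # tray
    if 1:
        k=L[225,270] if f=='side0' else L[320,272]
        P=C[L==k] if k else None
        if k:
            r=cv2.minAreaRect((P[:,:2]*1000).astype(np.float32)); print('tray',r)
E
```

```text
side0
[275.  88.] 3409 lo [ 0.2848 -0.7076] hi [0.7492 0.7103] zmax 0.0737 topmid [ 0.2848 -0.7076  0.8191] [0. 0. 0.]
[370. 151.] 378 lo [ 0.2848 -0.7076] hi [0.8062 0.3263] zmax 0.027 topmid [ 0.2848 -0.7076  0.8191] [0. 0. 0.]
[229. 136.] 307 lo [ 0.2848 -0.7076] hi [0.4863 0.4376] zmax 0.0614 topmid [ 0.2848 -0.7076  0.8191] [0. 0. 0.]
[280. 135.] 475 lo [ 0.2848 -0.7076] hi [0.6164 0.3794] zmax 0.034 topmid [ 0.2848 -0.7076  0.8191] [0. 0. 0.]
[292. 163.] 539 lo [ 0.2848 -0.7076] hi [0.6102 0.2674] zmax 0.0338 topmid [ 0.2848 -0.7076  0.8191] [0. 0. 0.]
[223. 182.] 340 lo [ 0.2848 -0.7076] hi [0.436  0.2692] zmax 0.0317 topmid [ 0.2848 -0.7076  0.8191] [0. 0. 0.]
[327. 225.] 6195 lo [ 0.2848 -0.7076] hi [0.7404 0.0938] zmax 0.0313 topmid [ 0.2848 -0.7076  0.8191] [0. 0. 0.]
[495. 296.] 911 lo [ 0.2848 -0.7076] hi [ 0.8581 -0.1631] zmax 0.0097 topmid [ 0.2848 -0.7076  0.8191] [0. 0. 0.]
[370. 325.] 494 lo [ 0.533  -0.2508] hi [ 0.5846 -0.21  ] zmax 0.0273 topmid [ 0.554  -0.2302  0.026 ] [0.0406 0.0403 0.006 ]
[303. 338.] 484 lo [ 0.4216 -0.2397] hi [ 0.4656 -0.1863] zmax 0.0229 
[... 1068 characters left out ...]
4 0.4631 0.8602] [0. 0. 0.]
[501. 305.] 547 lo [0.3935 0.3489] hi [1.0924 0.4631] zmax 0.0631 topmid [1.0924 0.4631 0.8602] [0. 0. 0.]
[400. 313.] 967 lo [0.5236 0.2064] hi [1.0924 0.4631] zmax 0.0348 topmid [1.0924 0.4631 0.8602] [0. 0. 0.]
[455. 352.] 1096 lo [0.5296 0.3174] hi [1.0924 0.4631] zmax 0.0347 topmid [1.0924 0.4631 0.8602] [0. 0. 0.]
[547. 425.] 12818 lo [0.4898 0.4224] hi [1.0924 0.6025] zmax 0.075 topmid [1.0924 0.4631 0.8602] [0. 0. 0.]
[330. 395.] 1264 lo [0.7204 0.1575] hi [1.0924 0.4631] zmax 0.0269 topmid [1.0924 0.4631 0.8602] [0. 0. 0.]
table z 9.083956478975612e-05
tray ((798.69091796875, 157.0891571044922), (812.5796508789062, 243.40647888183594), 29.499605178833008)
```

```bash
cat > m.py <<'E'
from h import *
from scipy.optimize import least_squares
def objs(f,lo=.003,minpx=80,zmax=.12):
    z=load(f);C=cloud(z)
    m=((C[...,2]>lo)&(C[...,2]<zmax)&(C[...,0]>.3)&(C[...,0]<1.1)&(abs(C[...,1])<.6)&(z['d']>0))
    n,L,st,ce=cv2.connectedComponentsWithStats(m.astype(np.uint8),connectivity=4)
    return [(ce[k].round(),C[L==k]) for k in range(1,n) if st[k,4]>=minpx]
def circ(P):
    (c,r)=cv2.minEnclosingCircle((P[:,:2]*1000).astype(np.float32)); return np.round(c,1),round(r,1)
E
python3 - <<'E'
from m import *
for f in('side0','scene0'):
    print(f)
    for ce,P in objs(f):
        if len(P)>8500: continue
        t=np.percentile(P[:,2],95); top=P[(P[:,2]>t-.004)&(P[:,2]<t+.004)]
        r=cv2.minAreaRect((P[:,:2]*1000).astype(np.float32))
        print(ce,len(P),'z %.4f'%t,'topcirc',circ(top),'rect',np.round(r[0],1),np.round(r[1],1),round(r[2],1))
        if len(P)>5000:
            for nm,a,b in(('rim',.010,.0175),('collar',.028,.036),('post',.06,.08)):
                Q=P[(P[:,2]>a)&(P[:,2]<b)]
                if len(Q)>3:print(nm,len(Q),circ(Q),cv2.minAreaRect((Q[:,:2]*1000).astype(np.float32)))
E
```

```text
side0
[274.  87.] 3422 z 0.0726 topcirc (array([617.8, 519.2]), 113.3) rect [617.2 518.7] [191.3 150.5] 78.6
[369. 150.] 390 z 0.0265 topcirc (array([747. , 203.1]), 50.0) rect [768.8 246.4] [199.5  25.9] 67.8
[279. 134.] 479 z 0.0335 topcirc (array([575.3, 339. ]), 28.9) rect [573.8 338. ] [57.2 56.4] 44.0
[228. 135.] 309 z 0.0605 topcirc (array([454.8, 357.5]), 15.9) rect [456.8 357.5] [31.3 28.8] 83.7
[291. 162.] 543 z 0.0334 topcirc (array([569.7, 229.9]), 30.1) rect [569.2 237.2] [75.2 57.5] 74.0
[222. 182.] 384 z 0.0314 topcirc (array([406.8, 227. ]), 19.0) rect [408.1 221.7] [50.2 57.6] 85.2
[326. 224.] 6209 z 0.0269 topcirc (array([521.9,  29.5]), 64.2) rect [582.7  29.8] [118.2 308. ] 88.9
rim 2775 (array([579.8,  28.4]), 159.3) ((580.0518798828125, 28.692962646484375), (115.26830291748047, 301.348876953125), 89.32929992675781)
collar 198 (array([521.8,  28.9]), 64.0) ((518.62841796875, 19.24704360961914), (57.80125045776367, 122.78446197509766), 72.62186431884766)
post 39 (array([579.9,  26.6]), 5.5) ((579.4221801757812, 25.85313606262207), (6.559847354888916, 10.3045053482
[... 1291 characters left out ...]
0.4464111328125, 31.294260025024414), (11.301749229431152, 12.32017707824707), 66.46819305419922)
[444. 257.] 633 z 0.0326 topcirc (array([408.1, 227.9]), 18.1) rect [408.3 229.5] [57.4 61.5] 38.0
[121. 264.] 883 z 0.0096 topcirc (array([ 788.6, -236.6]), 90.6) rect [ 788.8 -235.7] [ 39.6 179.8] 32.5
[500. 304.] 550 z 0.0619 topcirc (array([456.5, 362.4]), 15.7) rect [434.1 357.7] [77.5 30.4] 8.7
[399. 313.] 993 z 0.0344 topcirc (array([568.5, 231. ]), 28.7) rect [561.9 234.6] [57.9 71.8] 72.1
[454. 351.] 1113 z 0.0342 topcirc (array([575.5, 343.2]), 28.7) rect [576.5 343.2] [59.  56.9] 34.9
[329. 394.] 1267 z 0.0265 topcirc (array([751.4, 205.6]), 50.3) rect [766.  250.1] [203.9  30.6] 69.2
```

{"method": "jog_arm", "body": {"motion": [{"dx":-1.5,"dy":3.3},{"dx":-1.5,"dy":3.3},{"dx":-1.5,"dy":3.3},{"dx":-1.5,"dy":3.3},{"dx":-1.5,"dy":3.3},{"dx":-1.5,"dy":3.3},{"dx":-1.5,"dy":3.3},{"dz":-3.0},{"dz":-3.0},{"dz":-2.0},{},{}]}}

```text
validation failed for argument at $.mo...
```

```bash
python3 - <<'E'
from m import *
snap('wrist','w1'); snap('side','s1'); print(bot.read_state()['tool_pos'])
for ce,P in objs('w1'):
    t=np.percentile(P[:,2],95); top=P[abs(P[:,2]-t)<.004]; print(ce,len(P),t,circ(top))
print([ (ce,len(P),np.percentile(P[:,2],95),circ(P[P[:,2]>.018])) for ce,P in objs('s1') if P[:,1].mean()<-.1])
E
```

```text
[6.74661810e-01 1.02738260e-05 2.30616415e-01]
[53.  6.] 468 0.005705424357334536 (array([408.2, 209.4]), 24.4)
[394.  24.] 1427 0.026298158570519262 (array([743.5, 176.7]), 23.1)
[236. 179.] 29032 0.022132966749950574 (array([593.1,  25.8]), 131.5)
[399. 370.] 1199 0.008118550531888667 (array([ 776.4, -226. ]), 71.7)
[136. 356.] 296 0.022340795031581335 (array([ 436.2, -193.1]), 9.9)
[229. 381.] 1041 0.026867193548533754 (array([ 554.5, -228.9]), 21.2)
[(array([493., 295.]), 943, np.float64(0.009165934600297401), (array([0., 0.]), 0.0)), (array([369., 325.]), 516, np.float64(0.02707078432228483), (array([ 553.5, -228.2]), 21.9)), (array([302., 337.]), 485, np.float64(0.022246783184917827), (array([ 435.4, -209.4]), 26.3)), (array([337., 396.]), 807, np.float64(0.02255682848291616), (array([ 449.9, -330.8]), 33.5)), (array([528., 457.]), 4945, np.float64(0.11458216849491548), (array([ 665.5, -527.5]), 78.1))]
```

View pics/w1.png

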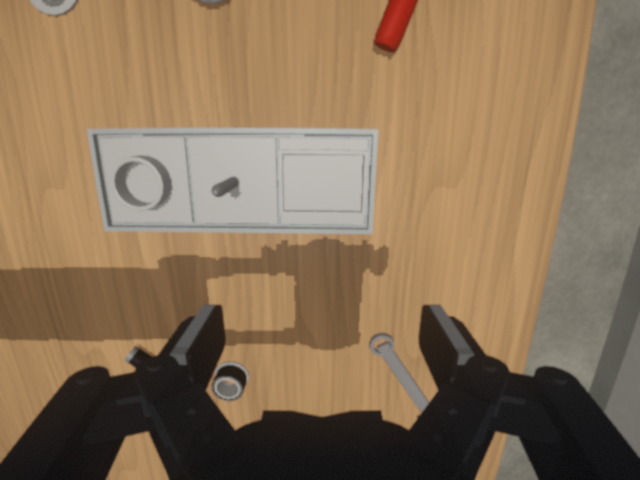

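The jog call was rejected, so the arm didn't move. This wrist view shows the tray with the cup at (143,183), the post at (225,187), the pocket at (323,183), and small reel B at (229,381). I'll retry with all four keys in every row.

{"method": "jog_arm", "body": {"motion": [{"dx":-1.5,"dy":3.3,"dz":0,"turn":0},{"dx":-1.5,"dy":3.3,"dz":0,"turn":0},{"dx":-1.5,"dy":3.3,"dz":0,"turn":0},{"dx":-1.5,"dy":3.3,"dz":0,"turn":0},{"dx":-1.5,"dy":3.3,"dz":0,"turn":0},{"dx":-1.5,"dy":3.3,"dz":0,"turn":0},{"dx":-1.5,"dy":3.3,"dz":0,"turn":0},{"dx":0,"dy":0,"dz":-3,"turn":0},{"dx":0,"dy":0,"dz":-3,"turn":0},{"dx":0,"dy":0,"dz":-2,"turn":0},{"dx":0,"dy":0,"dz":0,"turn":0}]}}

```text
time: 1.17
tool_pos: [0.5658, 0.2301, 0.1455]
tcp_rot: [-2.217, -2.219, 0.014]
wrist_force: [-1.8, -0.7, -0.6]
width: 0.998
```

```bash
python3 - <<'E'
from m import *
snap('wrist','w2'); print(bot.read_state()['tool_pos'],viewer.camera_info('wrist')['t'])
for ce,P in objs('w2'):
    t=np.percentile(P[:,2],95); top=P[abs(P[:,2]-t)<.004]; print(ce,len(P),t,circ(top))
E
```

```text
[0.56749648 0.23037089 0.14818209] [-0.56701231  0.20189178  0.37577664]
[162.  55.] 3189 0.06242885803057866 (array([457.9, 358.5]), 15.0)
[337.  84.] 4468 0.033366832857622965 (array([575.9, 340.5]), 28.0)
[550. 233.] 4744 0.025611070562154337 (array([751.1, 203.5]), 49.9)
[326. 231.] 3668 0.03321444689985806 (array([568.4, 229.5]), 27.8)
[144. 230.] 3293 0.032167205413547215 (array([408.7, 226.3]), 17.5)
[320. 391.] 10709 0.019929200074121065 (array([569.1,  52.5]), 108.4)
```

View pics/w2.png

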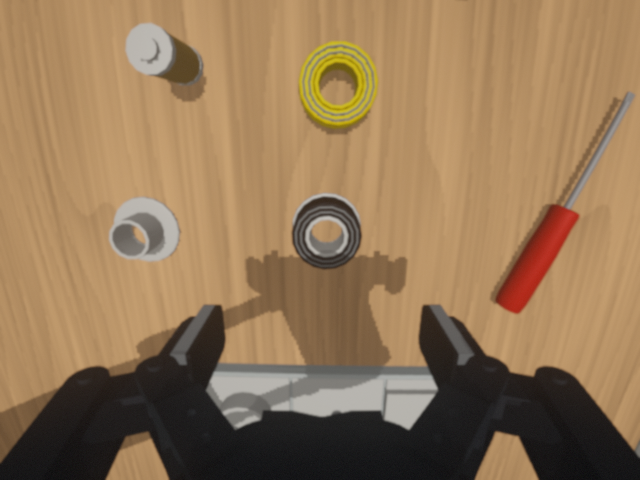

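The black reel at (326,231) has a 56 mm winding and is 33 mm high, so it's the large reel. The yellow look-alike is at (337,84), the empty reel at (144,230) and the filter at (162,55). Going down on the large reel.

{"method": "jog_arm", "body": {"motion": [{"dx":0,"dy":0,"dz":-3,"turn":0},{"dx":0,"dy":0,"dz":-3,"turn":0},{"dx":0,"dy":0,"dz":-3,"turn":0},{"dx":0,"dy":0,"dz":-2,"turn":0},{"dx":0,"dy":0,"dz":-1,"turn":0},{"dx":0,"dy":0,"dz":0,"turn":0},{"dx":0,"dy":0,"dz":0,"turn":0},{"dx":0,"dy":0,"dz":0,"turn":0}]}}

```text
time: 1.88
tool_pos: [0.5722, 0.2316, 0.0339]
tcp_rot: [2.22, 2.22, 0.006]
wrist_force: [0.7, -0.9, 0.4]
width: 0.999
```

{"method": "jog_arm", "body": {"motion": [{"dx":-0.3,"dy":-0.2,"dz":-1,"turn":0},{"dx":0,"dy":0,"dz":-1,"turn":0},{"dx":0,"dy":0,"dz":-0.7,"turn":0},{"dx":0,"dy":0,"dz":0,"turn":0},{"dx":0,"dy":0,"dz":0,"turn":0},{"dx":0,"dy":0,"dz":0,"turn":0}]}}

```text
time: 2.38
tool_pos: [0.5669, 0.229, 0.0041]
tcp_rot: [-2.221, -2.221, 0.001]
wrist_force: [-0.4, -0.1, 0.4]
width: 0.998
```

{"method": "jog_arm", "body": {"motion": [{"dx":0,"dy":0,"dz":0,"turn":0},{"dx":0,"dy":0,"dz":0,"turn":0},{"dx":0,"dy":0,"dz":0,"turn":0},{"dx":0,"dy":0,"dz":0,"turn":0},{"dx":0,"dy":0,"dz":0,"turn":0},{"dx":0,"dy":0,"dz":0,"turn":0}], "fingers": 4.5, "grip_force": 40}}

```text
time: 2.88
tool_pos: [0.5677, 0.2293, 0.0052]
tcp_rot: [2.221, 2.221, 0.002]
wrist_force: [-0.6, -0.4, 5.7]
width: 0.648
```

{"method": "jog_arm", "body": {"motion": [{"dx":0,"dy":0,"dz":2,"turn":0},{"dx":0,"dy":0,"dz":3,"turn":0},{"dx":0,"dy":0,"dz":3,"turn":0},{"dx":0,"dy":0,"dz":3,"turn":0},{"dx":0.2,"dy":-3.5,"dz":0,"turn":0},{"dx":0.2,"dy":-3.5,"dz":0,"turn":0},{"dx":0.2,"dy":-3.5,"dz":0,"turn":0},{"dx":0.2,"dy":-3.5,"dz":0,"turn":0},{"dx":0.2,"dy":-3.5,"dz":0,"turn":0},{"dx":0.2,"dy":-2.5,"dz":0,"turn":0},{"dx":0,"dy":0,"dz":0,"turn":0},{"dx":0,"dy":0,"dz":0,"turn":0}]}}

```text
time: 3.88
tool_pos: [0.5785, 0.0276, 0.1135]
tcp_rot: [-2.224, -2.217, 0.001]
wrist_force: [-0.1, 0.3, -0.6]
width: 0.649
```

```bash
python3 - <<'E'
from m import *
snap('side','s3');snap('scene','c3'); print(bot.read_state()['tool_pos'],bot.read_state()['width'])
for f in('s3','c3'):
    P=cloud(load(f)).reshape(-1,3); c=np.array([.58,.0295])
    Q=P[(np.hypot(*(P[:,:2]-c).T)<.045)&(P[:,2]>.085)&(P[:,2]<.15)]
    for a in(.09,.11,.118,.122,.126,.13): 
        q=Q[abs(Q[:,2]-a)<.003]; 
        if len(q)>5: print(f,a,len(q),circ(q))
    # post
a=cv2.imread('pics/s3.png')[130:290,220:430]; b=cv2.imread('pics/c3.png')[130:290,220:430]
cv2.imwrite('pics/v3.png',cv2.resize(np.vstack([a,b]),None,fx=1.8,fy=1.8,interpolation=cv2.INTER_CUBIC))
E
```

```text
[0.57851128 0.02936688 0.11368619] 0.6496856042050626
s3 0.11 77 (array([577.7,  22.9]), 29.0)
s3 0.118 84 (array([576. ,  21.3]), 31.9)
s3 0.122 108 (array([577.5,  19.8]), 33.7)
s3 0.126 128 (array([578.4,  24.4]), 40.9)
s3 0.13 131 (array([578.4,  29.2]), 41.7)
c3 0.11 63 (array([582.4,  39.7]), 26.8)
c3 0.118 79 (array([585.1,  37.5]), 26.0)
c3 0.122 90 (array([578.9,  38.9]), 33.9)
c3 0.126 107 (array([581.2,  33.3]), 37.9)
c3 0.13 111 (array([577.9,  35.3]), 41.9)
```

View pics/v3.png

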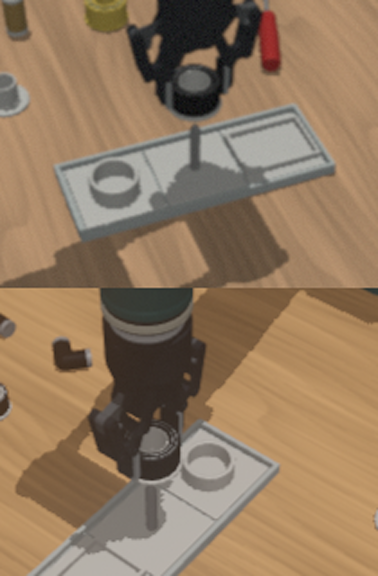

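The large reel is held level above the post in both views. Lowering it.

{"method": "jog_arm", "body": {"motion": [{"dx":0.1,"dy":0,"dz":-2,"turn":0},{"dx":0,"dy":0,"dz":-1,"turn":0},{"dx":0,"dy":0,"dz":-1,"turn":0},{"dx":0,"dy":0,"dz":-1,"turn":0},{"dx":0,"dy":0,"dz":-1,"turn":0},{"dx":0,"dy":0,"dz":-1,"turn":0},{"dx":0,"dy":0,"dz":-1,"turn":0},{"dx":0,"dy":0,"dz":-0.8,"turn":0},{"dx":0,"dy":0,"dz":-0.5,"turn":0},{"dx":0,"dy":0,"dz":0,"turn":0},{"dx":0,"dy":0,"dz":0,"turn":0}]}}

```text
time: 4.9
tool_pos: [0.5798, 0.0289, 0.021]
tcp_rot: [-2.221, -2.221, 0.001]
wrist_force: [-0.6, -0.1, -2.0]
width: 0.656
```

{"method": "jog_arm", "body": {"motion": [{"dx":0,"dy":0,"dz":-0.2,"turn":0},{"dx":0,"dy":0,"dz":-0.2,"turn":0},{"dx":0,"dy":0,"dz":-0.1,"turn":0},{"dx":0,"dy":0,"dz":0,"turn":0},{"dx":0,"dy":0,"dz":0,"turn":0}]}}

```text
time: 5.32
tool_pos: [0.5801, 0.029, 0.0164]
tcp_rot: [2.221, 2.221, 0.0]
wrist_force: [-0.1, 0.4, -0.9]
width: 0.65
```

{"method": "jog_arm", "body": {"motion": [{"dx":0,"dy":0,"dz":0,"turn":0},{"dx":0,"dy":0,"dz":0,"turn":0},{"dx":0,"dy":0,"dz":0,"turn":0},{"dx":0,"dy":0,"dz":0,"turn":0}], "fingers": 7.5}}

```text
time: 5.65
tool_pos: [0.5803, 0.029, 0.0166]
tcp_rot: [2.221, 2.221, 0.001]
wrist_force: [0.6, 0.5, 0.1]
width: 0.878
```

{"method": "jog_arm", "body": {"motion": [{"dx":0,"dy":0,"dz":2,"turn":0},{"dx":0,"dy":0,"dz":4,"turn":0},{"dx":0,"dy":0,"dz":4,"turn":0},{"dx":0,"dy":0,"dz":3,"turn":0},{"dx":-0.3,"dy":-3.7,"dz":0,"turn":0},{"dx":-0.4,"dy":-3.7,"dz":0,"turn":0},{"dx":-0.4,"dy":-3.7,"dz":0,"turn":0},{"dx":-0.4,"dy":-3.7,"dz":0,"turn":0},{"dx":-0.4,"dy":-3.7,"dz":0,"turn":0},{"dx":-0.4,"dy":-3.7,"dz":0,"turn":0},{"dx":-0.3,"dy":-3.6,"dz":0,"turn":0},{"dx":0,"dy":0,"dz":-2,"turn":0}], "fingers": 8.5}}

```text
time: 6.65
tool_pos: [0.5568, -0.2368, 0.1312]
tcp_rot: [2.218, 2.209, 0.002]
wrist_force: [1.7, -0.3, 1.2]
width: 0.994
```

{"method": "jog_arm", "body": {"motion": [{"dx":0,"dy":0,"dz":-2,"turn":0},{"dx":0,"dy":0,"dz":0,"turn":0},{"dx":0,"dy":0,"dz":0,"turn":0}]}}

```text
time: 6.9
tool_pos: [0.5526, -0.2285, 0.1049]
tcp_rot: [-2.219, -2.219, 0.002]
wrist_force: [0.3, -0.2, -0.2]
width: 0.994
```

```bash
python3 - <<'E'
from m import *
snap('wrist','w4'); snap('scene','c4'); print(bot.read_state()['tool_pos'])
for f in ('w4','c4'):
  for ce,P in objs(f,minpx=300):
    t=np.percentile(P[:,2],95); top=P[abs(P[:,2]-t)<.004]; print(f,ce,len(P),t,circ(top),cv2.minAreaRect((P[:,:2]*1000).astype(np.float32)))
P=cloud(load('c4')).reshape(-1,3)
q=P[(np.hypot(*(P[:,:2]-[.58,.03]).T)<.04)&(abs(P[:,2]-.042)<.004)];print('placed',circ(q),len(q))
cv2.imwrite('pics/c4v.png',np.hstack([cv2.resize(cv2.imread('pics/c4.png')[190:340,220:390],None,fx=2,fy=2),cv2.resize(cv2.imread('pics/w4.png'),(400,300))]))
E
```

```text
[ 0.55459454 -0.22887836  0.10719339]
w4 [611. 237.] 4492 0.008237953255855157 (array([ 782.8, -243.9]), 89.7) ((788.1303100585938, -240.67308044433594), (32.3416862487793, 179.20217895507812), 31.38914680480957)
w4 [166. 220.] 2925 0.022513492603614158 (array([ 434.2, -211. ]), 28.1) ((436.415283203125, -210.8564910888672), (44.82902145385742, 43.38844680786133), 49.340213775634766)
w4 [324. 247.] 2476 0.027038340810129333 (array([ 554.2, -229.6]), 21.0) ((554.2750244140625, -228.29876708984375), (42.709442138671875, 43.14885711669922), 42.679622650146484)
w4 [227. 365.] 514 0.0221553767117856 (array([ 472.3, -333.3]), 11.0) ((474.845458984375, -332.526123046875), (21.329029083251953, 16.671430587768555), 70.91583251953125)
w4 [496. 468.] 800 0.014383275274225624 (array([ 723.9, -466.7]), 22.1) ((724.521484375, -460.19195556640625), (25.981548309326172, 42.93621826171875), 84.58893585205078)
c4 [ 73. 157.] 4941 0.11368262404892018 (array([ 677.9, -530.2]), 63.7) ((661.4278564453125, -535.7867431640625), (206.90345764160156, 134.74502563476562), 17.40066909790039)
c4 [213. 147.] 376 
[... 869 characters left out ...]
0.062067249601496795 (array([456.7, 361.3]), 14.9) ((455.93603515625, 363.37939453125), (31.817466735839844, 33.40070343017578), 17.84685516357422)
c4 [454. 351.] 1110 0.03435123758496401 (array([575.5, 343.3]), 28.5) ((575.5162353515625, 341.37786865234375), (61.35213088989258, 57.71816635131836), 88.0086898803711)
c4 [546. 425.] 12866 0.0735092158510797 (array([614.9, 511.3]), 104.0) ((593.57958984375, 518.4834594726562), (178.85333251953125, 201.72659301757812), 81.94239807128906)
c4 [329. 394.] 1262 0.02642004482326934 (array([752.1, 205.2]), 49.4) ((772.4573974609375, 249.970947265625), (198.63497924804688, 29.248729705810547), 65.11902618408203)
placed (array([578.8,  31.4]), 29.2) 442
```

View pics/c4v.png

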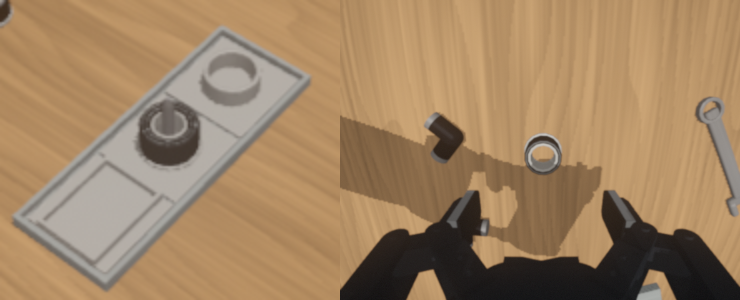

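The large reel is flat on its plate around the post, at (168,140) in the left half. The small reel is at (543,152) in the right half, directly below the gripper. Going down on it.

{"method": "jog_arm", "body": {"motion": [{"dx":0,"dy":0,"dz":-3,"turn":0},{"dx":0,"dy":0,"dz":-3,"turn":0},{"dx":0,"dy":0,"dz":-2,"turn":0},{"dx":0,"dy":0,"dz":-1,"turn":0},{"dx":0,"dy":0,"dz":-1,"turn":0},{"dx":0,"dy":0,"dz":0,"turn":0},{"dx":0,"dy":0,"dz":0,"turn":0},{"dx":0,"dy":0,"dz":0,"turn":0}]}}

```text
time: 7.67
tool_pos: [0.5555, -0.2295, 0.008]
tcp_rot: [2.219, 2.22, 0.002]
wrist_force: [0.1, 0.4, 0.1]
width: 0.996
```

{"method": "jog_arm", "body": {"motion": [{"dx":0,"dy":0,"dz":0,"turn":0},{"dx":0,"dy":0,"dz":0,"turn":0},{"dx":0,"dy":0,"dz":0,"turn":0},{"dx":0,"dy":0,"dz":0,"turn":0},{"dx":0,"dy":0,"dz":0,"turn":0},{"dx":0,"dy":0,"dz":0,"turn":0},{"dx":0,"dy":0,"dz":0,"turn":0},{"dx":0,"dy":0,"dz":0,"turn":0}], "fingers": 3.2, "grip_force": 40}}

```text
time: 8.33
tool_pos: [0.5545, -0.2293, 0.0074]
tcp_rot: [2.221, 2.221, 0.001]
wrist_force: [-2.8, 0.3, 5.7]
width: 0.479
```

{"method": "jog_arm", "body": {"motion": [{"dx":0,"dy":0,"dz":3,"turn":0},{"dx":0,"dy":0,"dz":3,"turn":0},{"dx":0,"dy":0,"dz":3,"turn":0},{"dx":0,"dy":0,"dz":3,"turn":0},{"dx":0.5,"dy":3.7,"dz":0,"turn":0},{"dx":0.5,"dy":3.7,"dz":0,"turn":0},{"dx":0.5,"dy":3.7,"dz":0,"turn":0},{"dx":0.5,"dy":3.7,"dz":0,"turn":0},{"dx":0.5,"dy":3.7,"dz":0,"turn":0},{"dx":0,"dy":3.7,"dz":0,"turn":0},{"dx":0,"dy":3.7,"dz":0,"turn":0},{"dx":0,"dy":0,"dz":0,"turn":0}]}}

```text
time: 9.33
tool_pos: [0.5784, 0.036, 0.126]
tcp_rot: [-2.215, -2.225, -0.003]
wrist_force: [0.3, -1.5, 0.2]
width: 0.477
```

{"method": "jog_arm", "body": {"motion": [{"dx":0,"dy":0,"dz":0,"turn":0},{"dx":0,"dy":0,"dz":0,"turn":0},{"dx":0,"dy":0,"dz":0,"turn":0}]}}

```text
time: 9.58
tool_pos: [0.5789, 0.029, 0.1261]
tcp_rot: [2.222, 2.22, -0.001]
wrist_force: [-0.1, 0.6, -0.8]
width: 0.481
```

{"method": "jog_arm", "body": {"motion": [{"dx":0.1,"dy":0,"dz":-1,"turn":0},{"dx":0,"dy":0,"dz":-1,"turn":0},{"dx":0,"dy":0,"dz":-1,"turn":0},{"dx":0,"dy":0,"dz":-1,"turn":0},{"dx":0,"dy":0,"dz":-1,"turn":0},{"dx":0,"dy":0,"dz":-1,"turn":0},{"dx":0,"dy":0,"dz":-0.8,"turn":0},{"dx":0,"dy":0,"dz":-0.4,"turn":0},{"dx":0,"dy":0,"dz":0,"turn":0},{"dx":0,"dy":0,"dz":0,"turn":0},{"dx":0,"dy":0,"dz":0,"turn":0}]}}

```text
time: 10.5
tool_pos: [0.5806, 0.0301, 0.0549]
tcp_rot: [2.221, 2.221, 0.001]
wrist_force: [-0.1, 0.3, 0.1]
width: 0.478
```

{"method": "jog_arm", "body": {"motion": [{"dx":0,"dy":0,"dz":-0.2,"turn":0},{"dx":0,"dy":0,"dz":-0.1,"turn":0},{"dx":0,"dy":0,"dz":0,"turn":0},{"dx":0,"dy":0,"dz":0,"turn":0}]}}

```text
time: 10.83
tool_pos: [0.5801, 0.03, 0.0514]
tcp_rot: [2.221, 2.221, 0.0]
wrist_force: [-0.2, -0.0, 0.2]
width: 0.477
```

{"method": "jog_arm", "body": {"motion": [{"dx":0,"dy":0,"dz":-0.1,"turn":0},{"dx":0,"dy":0,"dz":0,"turn":0},{"dx":0,"dy":0,"dz":0,"turn":0}]}}

```text
time: 11.08
tool_pos: [0.5799, 0.03, 0.0502]
tcp_rot: [-2.221, -2.221, 0.0]
wrist_force: [-0.0, 0.2, -1.4]
width: 0.476
```

{"method": "jog_arm", "body": {"motion": [{"dx":0,"dy":0,"dz":0,"turn":0},{"dx":0,"dy":0,"dz":0,"turn":0},{"dx":0,"dy":0,"dz":0,"turn":0},{"dx":0,"dy":0,"dz":0,"turn":0},{"dx":0,"dy":0,"dz":3,"turn":0},{"dx":0,"dy":0,"dz":4,"turn":0},{"dx":0,"dy":0,"dz":3,"turn":0},{"dx":-1.3,"dy":3.5,"dz":0,"turn":0},{"dx":-1.3,"dy":3.5,"dz":0,"turn":0},{"dx":-1.3,"dy":3.5,"dz":0,"turn":0},{"dx":-1.3,"dy":3.5,"dz":0,"turn":0},{"dx":-1.3,"dy":3.5,"dz":0,"turn":0}], "fingers": 6.5}}

```text
time: 12.08
tool_pos: [0.5143, 0.2063, 0.1507]
tcp_rot: [2.222, 2.22, 0.001]
wrist_force: [0.1, 0.6, -0.8]
width: 0.763
```

{"method": "jog_arm", "body": {"motion": [{"dx":-1.3,"dy":3.5,"dz":0,"turn":0},{"dx":-1.3,"dy":3.5,"dz":0,"turn":0},{"dx":-1.3,"dy":3.5,"dz":0,"turn":0},{"dx":-1.3,"dy":3.5,"dz":0,"turn":0},{"dx":0,"dy":0,"dz":0,"turn":0},{"dx":0,"dy":0,"dz":0,"turn":0},{"dx":0,"dy":0,"dz":0,"turn":0}]}}

```text
time: 12.67
tool_pos: [0.4629, 0.3449, 0.1502]
tcp_rot: [2.22, 2.222, -0.001]
wrist_force: [-0.2, -1.2, 0.8]
width: 0.759
```

```bash
python3 - <<'E'
from m import *
snap('wrist','w5'); snap('side','s5'); snap('scene','c5'); print(bot.read_state()['tool_pos'])
for f in ('w5','s5'):
  for ce,P in objs(f,minpx=250):
    t=np.percentile(P[:,2],95); top=P[abs(P[:,2]-t)<.004]; print(f,ce,len(P),t.round(4),circ(top))
for f in('c5','s5'):
  P=cloud(load(f)).reshape(-1,3)
  q=P[(np.hypot(*(P[:,:2]-[.58,.03]).T)<.04)&(abs(P[:,2]-.068)<.003)];print('placed',circ(q),len(q))
cv2.imwrite('pics/v5.png',np.hstack([cv2.resize(cv2.imread('pics/c5.png')[190:340,220:390],None,fx=2,fy=2),cv2.resize(cv2.imread('pics/w5.png'),(400,300))]))
E
```

```text
[0.46348145 0.34374987 0.15017008]
w5 [533.  66.] 29217 0.071 (array([605.1, 458.9]), 77.7)
w5 [314. 220.] 1727 0.0623 (array([457.7, 359.1]), 14.7)
w5 [455. 234.] 4009 0.033 (array([576.1, 340.8]), 28.6)
w5 [603. 359.] 2921 0.0254 (array([751.5, 204.1]), 49.7)
w5 [269. 343.] 2098 0.032 (array([409.5, 226.6]), 17.5)
w5 [479. 462.] 1711 0.0164 (array([641.9,  70.4]), 37.8)
s5 [275.  88.] 3278 0.0724 (array([617.2, 523.8]), 117.2)
s5 [369. 149.] 401 0.0265 (array([752.1, 201.6]), 49.4)
s5 [279. 134.] 484 0.0331 (array([575. , 339.7]), 30.2)
s5 [228. 135.] 306 0.0601 (array([458.8, 357.3]), 16.9)
s5 [222. 182.] 381 0.0315 (array([408.3, 227.4]), 19.4)
s5 [326. 224.] 6299 0.0545 (array([578.7,  27.2]), 20.0)
s5 [494. 295.] 929 0.0091 (array([ 788.5, -240.1]), 90.0)
s5 [302. 337.] 483 0.0228 (array([ 433.9, -211.1]), 27.2)
s5 [337. 396.] 811 0.0226 (array([ 447.7, -330.8]), 32.7)
s5 [528. 457.] 4936 0.1145 (array([ 678.5, -531.8]), 63.6)
placed (array([580.3,  31.3]), 22.1) 228
placed (array([579.9,  30.7]), 22.0) 160
```

View pics/v5.png

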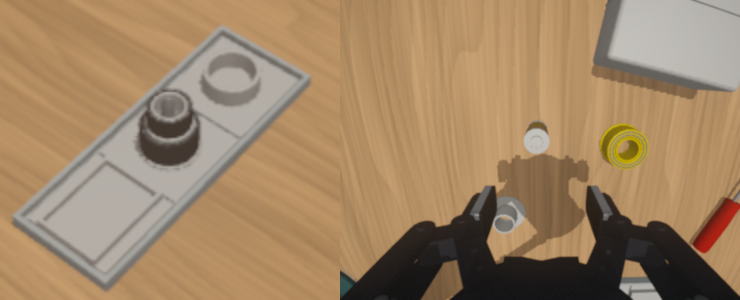

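The stack is centred, with the small reel's top at z ≈ 68 mm as expected. The filter is at (536,138) in the right half, measured at (457.7, 359). Aligning over it, then descending.

{"method": "jog_arm", "body": {"motion": [{"dx":-0.6,"dy":1.5,"dz":0,"turn":0},{"dx":0,"dy":0,"dz":-3,"turn":0},{"dx":0,"dy":0,"dz":-3,"turn":0},{"dx":0,"dy":0,"dz":-3,"turn":0},{"dx":0,"dy":0,"dz":-2,"turn":0},{"dx":0,"dy":0,"dz":-1.2,"turn":0},{"dx":0,"dy":0,"dz":0,"turn":0},{"dx":0,"dy":0,"dz":0,"turn":0},{"dx":0,"dy":0,"dz":0,"turn":0}]}}

```text
time: 13.57
tool_pos: [0.4585, 0.3605, 0.0299]
tcp_rot: [2.222, 2.22, 0.004]
wrist_force: [0.3, -0.2, 0.3]
width: 0.764
```

{"method": "jog_arm", "body": {"motion": [{"dx":0,"dy":0,"dz":0,"turn":0},{"dx":0,"dy":0,"dz":0,"turn":0},{"dx":0,"dy":0,"dz":0,"turn":0},{"dx":0,"dy":0,"dz":0,"turn":0},{"dx":0,"dy":0,"dz":0,"turn":0},{"dx":0,"dy":0,"dz":0,"turn":0},{"dx":0,"dy":0,"dz":0,"turn":0},{"dx":0,"dy":0,"dz":0,"turn":0}], "fingers": 2.2, "grip_force": 35}}

```text
time: 14.23
tool_pos: [0.4577, 0.3607, 0.0298]
tcp_rot: [2.221, 2.221, 0.003]
wrist_force: [-1.7, -1.1, 6.2]
width: 0.335
```

{"method": "jog_arm", "body": {"motion": [{"dx":0,"dy":0,"dz":2,"turn":0},{"dx":0,"dy":0,"dz":3,"turn":0},{"dx":0,"dy":0,"dz":3,"turn":0},{"dx":0.3,"dy":-3,"dz":0,"turn":0},{"dx":0.3,"dy":-3,"dz":0,"turn":0},{"dx":0.3,"dy":-3,"dz":0,"turn":0},{"dx":0.3,"dy":-3,"dz":0,"turn":0},{"dx":0.3,"dy":-3,"dz":0,"turn":0},{"dx":0.3,"dy":-3,"dz":0,"turn":0},{"dx":0.3,"dy":-3,"dz":0,"turn":0},{"dx":0.3,"dy":-3,"dz":0,"turn":0},{"dx":0.3,"dy":-3,"dz":0,"turn":0}]}}

```text
time: 15.23
tool_pos: [0.4838, 0.0886, 0.1083]
tcp_rot: [2.221, 2.222, 0.0]
wrist_force: [0.3, -0.2, -0.1]
width: 0.331
```

{"method": "jog_arm", "body": {"motion": [{"dx":0,"dy":-3,"dz":0,"turn":0},{"dx":0,"dy":-3,"dz":0,"turn":0},{"dx":0,"dy":0,"dz":0,"turn":0},{"dx":0,"dy":0,"dz":0,"turn":0},{"dx":0,"dy":0,"dz":0,"turn":0}]}}

```text
time: 15.65
tool_pos: [0.4839, 0.0302, 0.1083]
tcp_rot: [-2.222, -2.22, -0.001]
wrist_force: [-0.6, -0.8, -0.5]
width: 0.333
```

```bash
python3 - <<'E'
from m import *
snap('side','s6');snap('scene','c6'); print(bot.read_state()['tool_pos'])
for f in('scene0','side0','c5','s5'):
  P=cloud(load(f)).reshape(-1,3)
  q=P[(np.hypot(*(P[:,:2]-[.4845,.0306]).T)<.036)&(abs(P[:,2]-.032)<.003)];print(f,'cup',circ(q),len(q))
for f in('s6','c6'):
  P=cloud(load(f)).reshape(-1,3); t=bot.read_state()['tool_pos']
  for a in(.083,.088,.093,.098,.103):
    q=P[(np.hypot(*(P[:,:2]-t[:2]).T)<.024)&(abs(P[:,2]-a)<.003)]
    if len(q)>3:print(f,a,len(q),circ(q))
cv2.imwrite('pics/v6.png',np.hstack([cv2.resize(cv2.imread('pics/%s.png'%f)[y:y+160,220:400],None,fx=2.2,fy=2.2) for f,y in(('s6',120),('c6',120))]))
E
```

```text
[0.48397761 0.03089143 0.10829124]
scene0 cup (array([485.5,  29.4]), 30.5) 199
side0 cup (array([483.1,  30.8]), 29.8) 159
c5 cup (array([485.3,  30.3]), 29.4) 198
s5 cup (array([483.7,  29.5]), 29.0) 165
s6 0.083 31 (array([481.8,  24.8]), 13.4)
s6 0.088 40 (array([481.9,  24.5]), 13.5)
s6 0.093 36 (array([482.2,  24.5]), 13.4)
s6 0.098 35 (array([482.6,  27.4]), 14.1)
s6 0.103 35 (array([482.7,  23.8]), 13.6)
c6 0.083 43 (array([484.5,  32.7]), 14.2)
c6 0.088 38 (array([484.4,  32.7]), 14.4)
c6 0.093 37 (array([484.5,  33. ]), 14.3)
c6 0.098 26 (array([484.7,  32.5]), 13.8)
c6 0.103 25 (array([488.1,  38.2]), 11.5)
```

View pics/v6.png

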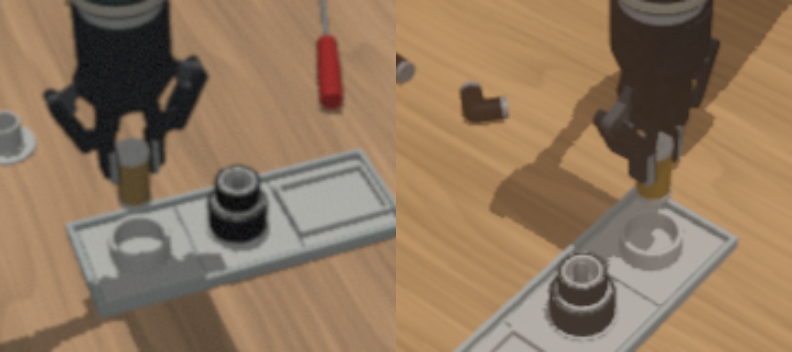

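The filter hangs upright over the cup. Lowering it.

{"method": "jog_arm", "body": {"motion": [{"dx":0.1,"dy":0.1,"dz":-1,"turn":0},{"dx":0,"dy":0,"dz":-1,"turn":0},{"dx":0,"dy":0,"dz":-1,"turn":0},{"dx":0,"dy":0,"dz":-1,"turn":0},{"dx":0,"dy":0,"dz":-1,"turn":0},{"dx":0,"dy":0,"dz":-0.8,"turn":0},{"dx":0,"dy":0,"dz":-0.6,"turn":0},{"dx":0,"dy":0,"dz":0,"turn":0},{"dx":0,"dy":0,"dz":0,"turn":0},{"dx":0,"dy":0,"dz":0,"turn":0}]}}

```text
time: 16.58
tool_pos: [0.4854, 0.0309, 0.0446]
tcp_rot: [2.221, 2.221, 0.001]
wrist_force: [-0.3, 0.4, -0.3]
width: 0.33
```

{"method": "jog_arm", "body": {"motion": [{"dx":0,"dy":0,"dz":-0.2,"turn":0},{"dx":0,"dy":0,"dz":-0.1,"turn":0},{"dx":0,"dy":0,"dz":0,"turn":0},{"dx":0,"dy":0,"dz":0,"turn":0}]}}

```text
time: 16.92
tool_pos: [0.4851, 0.031, 0.0415]
tcp_rot: [2.221, 2.221, 0.0]
wrist_force: [0.2, 0.7, -0.2]
width: 0.334
```

{"method": "jog_arm", "body": {"motion": [{"dx":0,"dy":0,"dz":-0.1,"turn":0},{"dx":0,"dy":0,"dz":0,"turn":0},{"dx":0,"dy":0,"dz":0,"turn":0}]}}

```text
time: 17.17
tool_pos: [0.485, 0.031, 0.0403]
tcp_rot: [-2.221, -2.221, 0.0]
wrist_force: [0.0, 0.4, -0.6]
width: 0.331
```

{"method": "jog_arm", "body": {"motion": [{"dx":0,"dy":0,"dz":0,"turn":0},{"dx":0,"dy":0,"dz":0,"turn":0},{"dx":0,"dy":0,"dz":0,"turn":0},{"dx":0,"dy":0,"dz":0,"turn":0},{"dx":0,"dy":0,"dz":3,"turn":0},{"dx":0,"dy":0,"dz":4,"turn":0},{"dx":0,"dy":0,"dz":3,"turn":0},{"dx":-0.3,"dy":-3.6,"dz":0,"turn":0},{"dx":-0.3,"dy":-3.6,"dz":0,"turn":0},{"dx":-0.3,"dy":-3.6,"dz":0,"turn":0},{"dx":-0.3,"dy":-3.6,"dz":0,"turn":0},{"dx":-0.3,"dy":-3.6,"dz":0,"turn":0}], "fingers": 5.5}}

```text
time: 18.17
tool_pos: [0.4697, -0.1505, 0.1407]
tcp_rot: [2.22, 2.222, 0.001]
wrist_force: [1.2, 0.3, -0.2]
width: 0.646
```

{"method": "jog_arm", "body": {"motion": [{"dx":-0.3,"dy":-3.6,"dz":0,"turn":0},{"dx":-0.3,"dy":-3.6,"dz":0,"turn":0},{"dx":-0.3,"dy":-3.6,"dz":0,"turn":0},{"dx":-0.3,"dy":-3.6,"dz":0,"turn":0},{"dx":-0.3,"dy":-3.6,"dz":0,"turn":0},{"dx":0,"dy":0,"dz":0,"turn":0},{"dx":0,"dy":0,"dz":0,"turn":0},{"dx":0,"dy":0,"dz":0,"turn":0}], "fingers": 8.5}}

```text
time: 18.83
tool_pos: [0.4546, -0.3287, 0.1399]
tcp_rot: [-2.222, -2.22, -0.0]
wrist_force: [-0.5, 0.6, 0.2]
width: 0.99
```

```bash
python3 - <<'E'
from m import *
s=bot.read_state(); snap('wrist','w7'); snap('scene','c7'); print(s['tool_pos'],s['tcp_rot'],s['q'])
for ce,P in objs('w7',minpx=300):
    t=np.percentile(P[:,2],95); P=P[P[:,2]>.006]; r=cv2.minAreaRect((P[:,:2]*1000).astype(np.float32)); print(ce,len(P),t.round(4),r)
P=cloud(load('c7')).reshape(-1,3)
for a in (.062,.067,.072):
  q=P[(np.hypot(*(P[:,:2]-[.485,.03]).T)<.03)&(abs(P[:,2]-a)<.003)];print('filter',a,circ(q),len(q))
cv2.imwrite('pics/v7.png',np.hstack([cv2.resize(cv2.imread('pics/c7.png')[190:340,220:390],None,fx=2,fy=2),cv2.resize(cv2.imread('pics/w7.png'),(400,300))]))
E
```

```text
[ 0.4546297  -0.32867378  0.13990728] [-2.22165870e+00 -2.21952912e+00 -4.74316670e-04] [-6.70633778e-01  1.25962662e-01  1.94374002e+00  4.98320665e-04
  1.07304557e+00 -6.69912939e-01]
[302.  74.] 2834 0.0227 ((436.21624755859375, -210.73455810546875), (42.90788269042969, 43.23469543457031), 48.6661376953125)
[320. 235.] 2768 0.0225 ((458.87445068359375, -332.70733642578125), (65.33468627929688, 43.08226776123047), 85.6891098022461)
[592. 384.] 2675 0.0873 ((709.8352661132812, -468.75909423828125), (54.696327209472656, 113.12911224365234), 71.42925262451172)
[421. 401.] 271 0.0143 ((553.5703735351562, -509.5386657714844), (31.11841583251953, 15.94189453125), 56.39087677001953)
[507. 458.] 1728 0.0929 ((624.4286499023438, -546.8480224609375), (30.547452926635742, 112.83937072753906), 13.969654083251953)
filter 0.062 (array([485.4,  32. ]), 14.3) 34
filter 0.067 (array([482.6,  31.9]), 16.3) 114
filter 0.072 (array([484. ,  32.9]), 14.6) 70
```

View pics/v7.png

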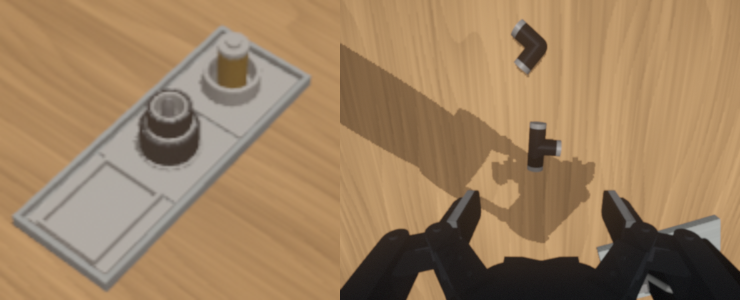

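The filter stands upright in the cup at (232,62). The tee's three arms show at (540,145), and the elbow is separate at (528,45). The tee's centre is (459,-332.5) with its run at 85.7°.

{"method": "jog_arm", "body": {"motion": [{"dx":0.4,"dy":-0.4,"dz":-1,"turn":-0.075},{"dx":0,"dy":0,"dz":-3,"turn":0},{"dx":0,"dy":0,"dz":-3,"turn":0},{"dx":0,"dy":0,"dz":-3,"turn":0},{"dx":0,"dy":0,"dz":-2,"turn":0},{"dx":0,"dy":0,"dz":0,"turn":0},{"dx":0,"dy":0,"dz":0,"turn":0},{"dx":0,"dy":0,"dz":0,"turn":0},{"dx":0,"dy":0,"dz":0,"turn":0}]}}

```text
time: 19.68
tool_pos: [0.4608, -0.3337, 0.0226]
tcp_rot: [2.299, 2.135, 0.001]
wrist_force: [0.5, -0.1, 0.8]
width: 0.993
```

{"method": "jog_arm", "body": {"motion": [{"dx":-0.1,"dy":0.1,"dz":-0.8,"turn":0},{"dx":0,"dy":0,"dz":-0.7,"turn":0},{"dx":0,"dy":0,"dz":0,"turn":0},{"dx":0,"dy":0,"dz":0,"turn":0},{"dx":0,"dy":0,"dz":0,"turn":0}]}}

```text
time: 20.1
tool_pos: [0.4578, -0.332, 0.0051]
tcp_rot: [-2.303, -2.136, 0.0]
wrist_force: [-0.2, -0.4, 0.2]
width: 0.995
```

{"method": "jog_arm", "body": {"motion": [{"dx":0,"dy":0,"dz":0,"turn":0},{"dx":0,"dy":0,"dz":0,"turn":0},{"dx":0,"dy":0,"dz":0,"turn":0},{"dx":0,"dy":0,"dz":0,"turn":0},{"dx":0,"dy":0,"dz":0,"turn":0},{"dx":0,"dy":0,"dz":0,"turn":0},{"dx":0,"dy":0,"dz":0,"turn":0},{"dx":0,"dy":0,"dz":0,"turn":0}], "fingers": 3.4, "grip_force": 35}}

```text
time: 20.77
tool_pos: [0.4584, -0.3323, 0.0057]
tcp_rot: [2.303, 2.136, 0.0]
wrist_force: [0.0, 0.4, 4.2]
width: 0.491
```

{"method": "jog_arm", "body": {"motion": [{"dx":0,"dy":0,"dz":2,"turn":0},{"dx":0,"dy":0,"dz":3,"turn":0},{"dx":0,"dy":0,"dz":3,"turn":0},{"dx":0,"dy":0,"dz":3,"turn":0},{"dx":1.6,"dy":2.7,"dz":0,"turn":-0.116},{"dx":1.6,"dy":2.7,"dz":0,"turn":-0.116},{"dx":1.6,"dy":2.7,"dz":0,"turn":-0.116},{"dx":1.6,"dy":2.7,"dz":0,"turn":-0.116},{"dx":1.6,"dy":2.7,"dz":0,"turn":-0.116},{"dx":1.6,"dy":2.7,"dz":0,"turn":-0.116},{"dx":1.6,"dy":2.7,"dz":0,"turn":-0.116}]}}

```text
time: 21.68
tool_pos: [0.5699, -0.1415, 0.1146]
tcp_rot: [-2.962, -1.045, 0.002]
wrist_force: [0.1, -0.5, -1.1]
width: 0.487
```

{"method": "jog_arm", "body": {"motion": [{"dx":1.6,"dy":2.7,"dz":0,"turn":-0.116},{"dx":1.6,"dy":2.7,"dz":0,"turn":-0.116},{"dx":1.6,"dy":2.7,"dz":0,"turn":-0.116},{"dx":1.6,"dy":2.7,"dz":0,"turn":-0.116},{"dx":1.6,"dy":2.7,"dz":0,"turn":-0.116},{"dx":1.6,"dy":2.7,"dz":0,"turn":-0.116},{"dx":0,"dy":0,"dz":0,"turn":0},{"dx":0,"dy":0,"dz":0,"turn":0},{"dx":0,"dy":0,"dz":0,"turn":0}]}}

```text
time: 22.43
tool_pos: [0.6651, 0.019, 0.1143]
tcp_rot: [3.141, -0.016, -0.003]
wrist_force: [-0.0, -0.3, -0.8]
width: 0.49
```

```bash
python3 - <<'E'
from m import *
from scipy.spatial.transform import Rotation as Ro
s=bot.read_state(); y=Ro.from_rotvec(s['tcp_rot']).as_matrix()[:,1]; print(s['tool_pos'],'jaw deg',np.degrees(np.arctan2(y[1],y[0])))
for f in('scene0','side0','c5','s5','c7'):
  P=cloud(load(f)).reshape(-1,3)
  q=P[(abs(P[:,0]-.6745)<.046)&(abs(P[:,1]-.0285)<.040)&(P[:,2]>.0145)&(P[:,2]<.019)];print(f,'pocket',cv2.minAreaRect((q[:,:2]*1000).astype(np.float32)),len(q))
snap('side','s8');snap('scene','c8')
for f in('s8','c8'):
  P=cloud(load(f)).reshape(-1,3); z=s['tool_pos'][2]-.006
  q=P[(np.hypot(*(P[:,:2]-s['tool_pos'][:2]).T)<.045)&(P[:,2]>z-.004)&(P[:,2]<z+.014)]; print(f,cv2.minAreaRect((q[:,:2]*1000).astype(np.float32)),len(q))
cv2.imwrite('pics/v8.png',np.hstack([cv2.resize(cv2.imread('pics/%s.png'%f)[y:y+160,x:x+180],None,fx=2.2,fy=2.2) for f,x,y in(('s8',290,100),('c8',170,170))]))
E
```

```text
[0.66506735 0.01896494 0.11425126] jaw deg -90.58578563596419
scene0 pocket ((674.41064453125, 28.84799575805664), (70.6424560546875, 91.83584594726562), 89.59257507324219) 343
side0 pocket ((674.3533935546875, 27.027450561523438), (91.6375503540039, 73.70392608642578), 0.13551798462867737) 221
c5 pocket ((674.601318359375, 26.954586029052734), (74.54182434082031, 91.9098129272461), 89.608642578125) 338
s5 pocket ((674.5259399414062, 27.94293785095215), (71.29927062988281, 91.5383071899414), 89.52064514160156) 234
c7 pocket ((674.3936767578125, 28.951906204223633), (70.2221908569336, 92.01606750488281), 89.60568237304688) 356
s8 ((647.867919921875, 16.674121856689453), (27.29296875, 58.138397216796875), 13.707751274108887) 83
c8 ((684.6968383789062, 21.14795684814453), (29.4422550201416, 53.292198181152344), 6.551460266113281) 90
```

View pics/v8.png

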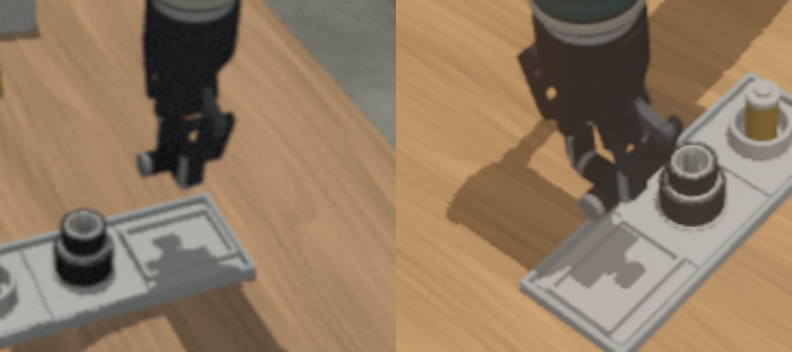

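```bash
python3 - <<'E'
from m import *
t=np.array([.665,.019])
for f in('s8','c8'):
  P=cloud(load(f)).reshape(-1,3)-[.665,.019,0]; z=.1085
  q=P[(np.hypot(*P[:,:2].T)<.06)&(P[:,2]>z-.003)&(P[:,2]<z+.024)]
  for a in range(-45,46,6):
    r=q[(q[:,0]*1000>=a)&(q[:,0]*1000<a+6)]
    if len(r): print(f,a,len(r),'y',(r[:,1].min()*1e3).round(1),(r[:,1].max()*1e3).round(1),'z',((r[:,2].min()-z)*1e3).round(1),((r[:,2].max()-z)*1e3).round(1))
  print('xrange',q[:,0].min()*1e3,q[:,0].max()*1e3)
E
```

```text
s8 -39 3 y -2.0 8.2 z 6.7 14.5
s8 -33 59 y -0.7 24.3 z 1.6 23.0
s8 -27 31 y -0.8 17.9 z 5.5 21.9
s8 -21 35 y 0.2 15.3 z 6.4 23.2
s8 -15 80 y -29.2 28.7 z 4.2 23.3
s8 -9 71 y -34.0 25.9 z 3.7 23.5
s8 -3 41 y -35.1 24.9 z 0.3 23.9
s8 3 18 y -35.0 23.6 z 8.6 23.3
s8 21 1 y 20.9 20.9 z 16.9 16.9
xrange -33.682279733205924 22.698026173671227
c8 -15 6 y -20.8 -2.1 z 16.5 21.3
c8 -9 39 y -21.7 35.1 z 14.6 24.0
c8 -3 58 y -20.0 35.1 z 7.1 24.0
c8 3 139 y -32.7 35.1 z 6.3 24.0
c8 9 81 y -27.7 29.3 z 9.1 23.8
c8 15 45 y 3.6 22.7 z 7.3 23.5
c8 21 47 y 4.2 22.4 z 5.0 23.6
c8 27 89 y 0.0 23.1 z -0.4 23.9
c8 33 1 y 13.4 13.4 z 12.3 12.3
xrange -11.487737458405256 33.217630307440075
```

The tee hangs centred in the grip, and its ends reach ±33 mm from the tool. Shifting over the pocket centre and lowering.

{"method": "jog_arm", "body": {"motion": [{"dx":0.9,"dy":0.9,"dz":0,"turn":0},{"dx":0,"dy":0,"dz":-2,"turn":0},{"dx":0,"dy":0,"dz":-2,"turn":0},{"dx":0,"dy":0,"dz":-2,"turn":0},{"dx":0,"dy":0,"dz":-1.5,"turn":0},{"dx":0,"dy":0,"dz":-1,"turn":0},{"dx":0,"dy":0,"dz":-0.5,"turn":0},{"dx":0,"dy":0,"dz":0,"turn":0},{"dx":0,"dy":0,"dz":0,"turn":0},{"dx":0,"dy":0,"dz":0,"turn":0}]}}

```text
time: 23.37
tool_pos: [0.6762, 0.028, 0.0267]
tcp_rot: [-3.141, 0.019, -0.004]
wrist_force: [-0.2, 0.2, -0.9]
width: 0.492
```

{"method": "jog_arm", "body": {"motion": [{"dx":-0.1,"dy":0,"dz":-0.3,"turn":0},{"dx":0,"dy":0,"dz":-0.3,"turn":0},{"dx":0,"dy":0,"dz":-0.2,"turn":0},{"dx":0,"dy":0,"dz":0,"turn":0},{"dx":0,"dy":0,"dz":0,"turn":0},{"dx":0,"dy":0,"dz":0,"turn":0}]}}

```text
time: 23.87
tool_pos: [0.674, 0.028, 0.0173]
tcp_rot: [-3.142, 0.019, -0.0]
wrist_force: [0.5, 0.1, -0.5]
width: 0.486
```

{"method": "jog_arm", "body": {"motion": [{"dx":0,"dy":0,"dz":-0.1,"turn":0},{"dx":0,"dy":0,"dz":0,"turn":0},{"dx":0,"dy":0,"dz":0,"turn":0}]}}

```text
time: 24.12
tool_pos: [0.674, 0.028, 0.0162]
tcp_rot: [-3.142, 0.019, 0.0]
wrist_force: [0.8, -0.1, -0.9]
width: 0.492
```

{"method": "jog_arm", "body": {"motion": [{"dx":0,"dy":0,"dz":0,"turn":0},{"dx":0,"dy":0,"dz":0,"turn":0},{"dx":0,"dy":0,"dz":0,"turn":0},{"dx":0,"dy":0,"dz":0,"turn":0}], "fingers": 5.2}}

```text
time: 24.45
tool_pos: [0.6741, 0.028, 0.0165]
tcp_rot: [3.142, -0.019, 0.0]
wrist_force: [-0.4, -0.2, -0.6]
width: 0.61
```

{"method": "jog_arm", "body": {"motion": [{"dx":0,"dy":0,"dz":1,"turn":0},{"dx":0,"dy":0,"dz":3,"turn":0},{"dx":0,"dy":0,"dz":4,"turn":0},{"dx":0,"dy":0,"dz":4,"turn":0},{"dx":1,"dy":-3.5,"dz":1,"turn":0},{"dx":1,"dy":-3.5,"dz":1,"turn":0},{"dx":1,"dy":-3.5,"dz":1,"turn":0},{"dx":1,"dy":-3.5,"dz":1,"turn":0},{"dx":0,"dy":0,"dz":0,"turn":0},{"dx":0,"dy":0,"dz":0,"turn":0}]}}

```text
time: 25.28
tool_pos: [0.715, -0.1146, 0.1783]
tcp_rot: [3.141, -0.025, 0.005]
wrist_force: [-0.2, 0.3, -0.3]
width: 0.611
```

```bash
python3 - <<'E'
from m import *
snap('side','s9');snap('scene','c9');
for f in('s9','c9'):
  P=cloud(load(f)).reshape(-1,3)
  q=P[(abs(P[:,0]-.6745)<.046)&(abs(P[:,1]-.0285)<.045)&(P[:,2]>.021)&(P[:,2]<.04)];print(f,'tee',cv2.minAreaRect((q[:,:2]*1000).astype(np.float32)),len(q),np.percentile(q[:,2],98))
  q=P[(np.hypot(*(P[:,:2]-[.58,.03]).T)<.04)&(abs(P[:,2]-.068)<.003)];print('small',circ(q),len(q))
  q=P[(np.hypot(*(P[:,:2]-[.485,.03]).T)<.03)&(abs(P[:,2]-.067)<.003)];print('filter',circ(q),len(q))
cv2.imwrite('pics/v9.png',np.hstack([cv2.resize(cv2.imread('pics/%s.png'%f)[y:y+160,x:x+180],None,fx=2.2,fy=2.2) for f,x,y in(('s9',240,140),('c9',215,190))]))
E
```

```text
s9 tee ((677.5375366210938, 26.258466720581055), (44.71127700805664, 74.08956146240234), 88.62178039550781) 350 0.03402339393002757
small (array([579.8,  29.4]), 21.3) 165
filter (array([484.4,  30.4]), 15.9) 114
c9 tee ((673.590576171875, 24.211666107177734), (54.18318176269531, 66.22259521484375), 89.84302520751953) 568 0.03420430782706953
small (array([579.5,  31.8]), 22.4) 235
filter (array([482.7,  31.8]), 16.8) 120
```

View pics/v9.png

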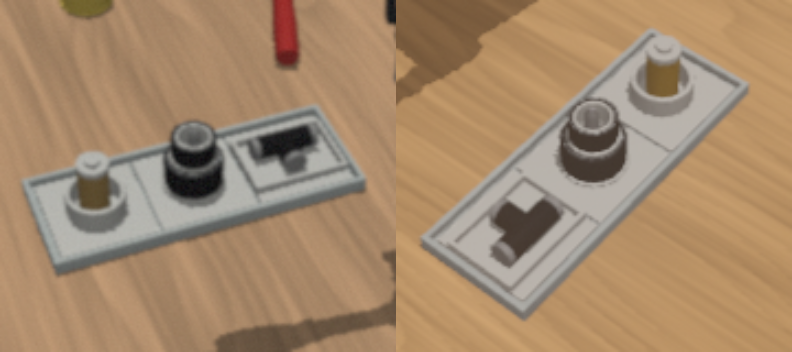

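```bash
python3 - <<'E'
from m import *
snap('wrist','w9')
for f in('w9','s9','c9'):
  P=cloud(load(f)).reshape(-1,3)
  q=P[(abs(P[:,0]-.6745)<.04)&(abs(P[:,1]-.0285)<.03)&(P[:,2]>.024)&(P[:,2]<.04)]
  if len(q)<20: print(f,len(q)); continue
  print(f,'tee x',np.percentile(q[:,0],[1,99]),'y',np.percentile(q[:,1],[1,99]),len(q))
  for a,b in((-.032,-.015),(-.008,.008),(.015,.032)):
    r=q[(q[:,0]-.6745>a)&(q[:,0]-.6745<b)]
    if len(r)>5: print('  top',np.percentile(r[:,2],95).round(4))
  r=q[q[:,1]<.018]
  if len(r)>5: print('  branch top',np.percentile(r[:,2],95))
E
```

```text
w9 tee x [0.64291915 0.70608237] y [0.00575447 0.0458167 ] 1896
  top 0.0328
  top 0.033
  top 0.0327
  branch top 0.032666960223764266
s9 tee x [0.64216547 0.70504473] y [0.0062617  0.04691281] 304
  top 0.032
  top 0.0332
  top 0.0329
  branch top 0.033547671425474594
c9 tee x [0.6419465 0.7054211] y [0.00824505 0.05058883] 514
  top 0.0334
  top 0.034
  top 0.0334
  branch top 0.03321436668135569
```

```bash
python3 -c "
from workcell import bot
print(bot.finish_job())"
```

```text
the job is handed in; nothing more can be done
None
```

The changeover kit is packed in the tray and the job was handed in after about 25 s of the 106 s allowed. I lowered the large reel over the post, then the small reel onto it. After that I stood the filter in the cup and laid the tee in the pocket. Everything is released, and the arm is clear of the tray.

Last checks, from the final side, scene and wrist views:
- **Reels:** both are stacked on the post. The small reel's top is at about z = 68 mm, as expected, and centred to about 2 mm.
- **Filter:** it is upright in the cup, centred to about 2 mm.
- **Tee:** all of its arms read about 33 mm high, so it lies flat, with its run along the tray. It sits within about 1 mm of the pocket centre.
- **Left alone:** I never touched the empty reel, the elbow or the yellow reel.

The first jog call was refused because of its row format, so nothing moved then. My first rectangle fit of the tee also gave odd sizes because it picked up rim points; a tighter fit resolved that. No final check disagreed.

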